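# Unlock the chainring index fixture and hold its plunger out

### The job

On the blue index fixture, press the yellow-edged spring pedal all the way down to its stop, which draws the red lock bar off the index plunger, and then let the pedal come back up. Then grip the black plunger knob, pull it straight up as far as it goes, so that its pin is out of the hole in the index plate, and finish while still holding it up there. Leave the spray can, the wrench and the parts tray where they are.

Things in the scene. Friction and masses are not known exactly. Their poses are not given: they have to be found in the camera images.
- fixture: Blue index fixture bolted to the bench, base 415 x 170 mm (x -215 to 200). Origin at bench level on the plunger's vertical axis. +x points to the centre, 95 mm away, of the steel index plate (220 mm across, top 30 mm up), which carries a chainring and a black clamp knob (not the plunger; top 78 mm up). -x points to the pedal. z up. All but the plunger knob stays below 110 mm.
- tread (a point): Press point on top of the black rubber tread (66 long x 64 mm wide, yellow outer edge), 100 mm from the hinge. Hinge line along the fixture's y, at fixture x -75 mm, 30 mm up; the tread lies on its -x side, sloping 0.34 rad upward to its free end at rest. Down at its stop it is level, top 34 mm above the bench: this point goes 33 mm down, 5 mm towards fixture -x.
- pedal (a joint): Pedal angle in rad: 0 up at rest, 0.34 down on its stop. A spring pushes it up: about 5 N on the tread starts it, about 12 N brings it to the stop. Pressed, its cross rod draws the red lock bar back; let go, it springs up and leaves the bar there.
- lock_bar (a joint): How far the red lock bar is drawn off the plunger towards the pedal, in m. At the start 0 to 0.003: its fork blocks a brass collar and the plunger can rise only 1 mm. From 0.016 the plunger is free; a full pedal press brings it to about 0.022. It stays where left (3 N friction). It lies 87 to 92 mm above the bench, 24 mm wide.
- knob: Black round plunger knob, green dot on top: upright cylinder 28 mm across, 30 mm tall. Origin at its centre, 123 mm above the bench at rest (underside 108, top 138 mm); z up, along its travel. Fingers have free room all round it, down to 95 mm above the bench.
- plunger (a joint): How far the plunger is pulled straight up, in m: 0 with its pin home in the hole, 0.020 at its upper stop; the pin leaves the hole at about 0.009. A spring pulls it down with about 6 N at 0 and 12 N at 0.020 and draws it back in as soon as it is let go.
- spray_can_mid (a point): Middle of the standing spray can, 52 mm across, 150 mm tall; the point is 75 mm above the bench. Bystander.
- wrench: Steel wrench, 160 mm long, lying flat on the bench along its own x axis; origin under its middle. Bystander.
- parts_tray_mid (a point): Middle of the blue open parts tray, 110 x 150 mm, 35 mm tall; the point is 17.5 mm above the bench. Bystander.

How it is judged:
By the outcome, as a careful person would: the job done as asked, in the order asked, and still so for the second after the job is handed in, while the arm keeps its last pose, push and grip.
It also fails if it takes over 48 s, if anything falls off the work surface, if the arm or the gripper's body presses on something with over 40 N, if the wrist force passes 120 N, or if a joint passes its speed limit or range.

### The arm

A 7-joint arm with a two-finger parallel gripper is mounted at the origin on the work surface. World frame = base frame: x ahead of the robot, y to its left, z up, the work surface at z = 0. Lengths are in m, angles in rad, forces in N, time in s.
With the tool pointing down it reaches from about 0.35 to 0.9 m from the base axis. Payload 7.2 kg.
Tool frame: the origin (TCP) lies midway between the tips of the shut fingers; the grasp point (between the pads) lies 19 mm behind it; x points along the fingers, y is the direction in which the jaws open and shut, and the axes are right-handed (so a half turn about x gives the same grasp; the last joint's range is limited). The gripper opens to 88 mm and grips with 3 to 60 N. Pads are 20 mm wide; open, the fingers measure 115 mm over their backs; the gripper's body (75 mm by 178 mm) begins 61 mm behind the grasp point.
Start: joints at [1.095, 0.411, -0.013, 1.596, 0.006, 1.134, -0.082], TCP at [0.248, -0.574, 0.223] pointing down, gripper open.
Joint ranges: [-2.95, 2.95], [-0.29, 1.99], [-1.47, 1.44], [0.14, 2.54], [-1.03, 4.17], [0.13, 1.85], [-2.86, 2.86]. Speed limits (rad/s): [2.39, 2.39, 3.01, 3.01, 3.14, 3.14, 3.14].

### API

Orientations are given as [roll, pitch, yaw] about the fixed x, y, z axes, in that order (R = Rz(yaw) Ry(pitch) Rx(roll)).
In Python, from bench import arm gives the robot as it stands.
- The arm moves only by the tool apply_moves, never from a script. Its argument "increments" is one flat list of numbers, 7 for each row, row after row: the turn, a rotation vector about the tool's x, y, z in rad, then the shift along the tool's x, y, z in mm, then the finger opening in mm, from 0 to 87.8. A call has 1 to 5 rows; each row shifts and turns the commanded pose from where the row before left it, along the tool's axes as they then stand; what a row does not reach is not made up. A row lasts 1/10 s, in which the tool goes at most 50 mm and 8.59 degrees, less where a joint would pass 70% of its speed; a pose out of reach is approached as far as the arm can. A call is refused whole if a number of a shift passes 50 or a number of a turn 0.15, either way. A call with a gripper value outside its range is refused whole. The fingers move at their own pace and stop on an object; "grip_force" is the grip in N (left out, the last holds). Time passes only in rows, so rows that do not move let the fingers close. It gives the time, the measured TCP pose, the force and the opening at its end, in the units of the state.
- arm.get_obs(): the state, without advancing time (a new reading comes with each control period).
- arm.get_image(name): name is "side" or "top" or "wrist"; returns the picture (400x640x3 uint8, blue, green, red); there is no depth.
- arm.calibration(name): a dict with "fx", "fy", "cx", "cy" (pixels), "xyz" and "orientation" of the camera in the world. Camera axes: x right, y up, looking along -z (the intrinsics and any distortion apply to the point x, -y, -z); pixel columns grow to the right and rows downward; lengths in m; the calibration is good to about 2 mm. A picture is of the moment at which its call begins: read the wrist's pose just before it. calibration takes no time and is no camera call; for the wrist camera it gives the pose at the moment of the call.
- arm.job_done(): hands the job in, once; it reports no verdict.
The state is a dict: "t": time; "q": joint angles; "joint_vel": joint speeds; "tau": joint torques, N m; "eef_pos": TCP position; "ee_rot": TCP orientation; "force": force on the tool from outside, world axes, zero at the start; "torque": the same for the moment, N m; "width": finger opening in m.
Only numpy, scipy, OpenCV 4.12 (cv2) and the standard library are available. Lean on these libraries where they do the work, as an engineer would, in place of code of your own. Each camera call takes 0.05 s, during which the arm holds its last target. There are 200 camera calls.

## Working session

There is one attempt and no reset: what is moved stays moved. The work goes in short steps, Python scripts to look and compute and a tool call to move; the robot and the scene stay as the last step left them, time stands still between calls to the robot, and variables do not carry over. Pictures are saved under pics/ and viewed, about 8 in all and at most 12, crops included, and the job is handed in when it is done.

Besides the shell and the picture viewer there is one more tool, called after "Call:" as name(argument=value, ...), one argument or row to a line, values as JSON. apply_moves: Moves the arm, as the interface text tells. Its arguments: {"type":"object","properties":{"increments":{"type":"array"},"grip_force":{"type":"number"}},"required":["increments"]}

```bash
mkdir -p pics; ls
python3 - <<'E'
from bench import arm
import cv2
o=arm.get_obs();print({k:(o[k]) for k in('t','eef_pos','ee_rot','force','width')})
for n in('top','side'):
    print(n,arm.calibration(n)); cv2.imwrite(f'pics/{n}0.png',arm.get_image(n))
E
```

```text
pics
{'t': 0.0, 'eef_pos': array([ 0.24758297, -0.57332315,  0.22181488]), 'ee_rot': array([-1.49012846,  1.56918363,  2.05922872]), 'force': array([-0.05682063,  1.03189474,  0.39614438]), 'width': 0.08770353242462418}
top {'fx': 434.0771220317386, 'fy': 434.0771220317386, 'cx': 316.60183079898843, 'cy': 195.55152338679036, 'xyz': array([0.47493726, 0.05737671, 0.98138807]), 'orientation': array([ 0.16550598, -0.03212975, -1.5974635 ])}
side {'fx': 404.22296757967854, 'fy': 404.22296757967854, 'cx': 317.5522631754053, 'cy': 198.1918970622318, 'xyz': array([ 0.26929388, -0.33331109,  0.73025705]), 'orientation': array([ 0.67674285, -0.00459717, -0.7754348 ])}
```

View pics/top0.png

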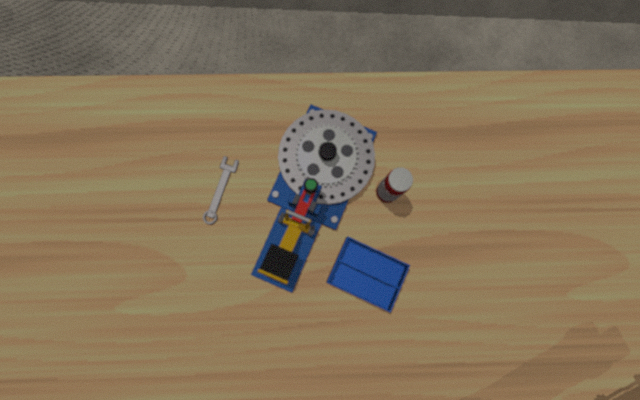

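View pics/side0.png

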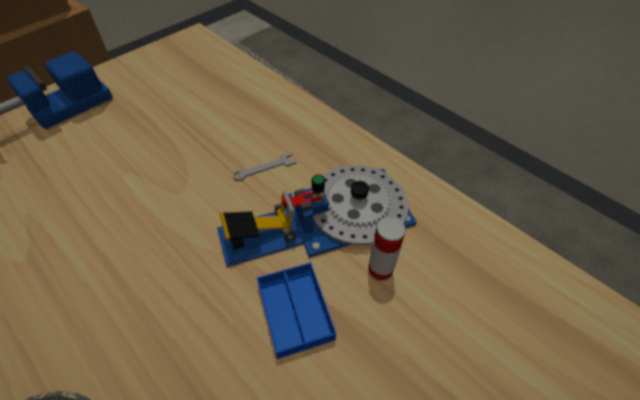

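The top view shows the knob's green dot at about (311,185), the clamp knob at (327,151) and the tread at (280,261). The can is at (397,185), the tray at (368,274) and the wrench at (221,190). The side view shows the dot at (318,180), the clamp knob at (360,189) and the tread at (240,224).

```bash
cat > h.py <<'E'
from bench import arm
import numpy as np, cv2
from scipy.spatial.transform import Rotation as R
def rot(e): return R.from_euler('xyz',e)
def ray(c,u,v):
    d=np.array([(u-c['cx'])/c['fx'],-(v-c['cy'])/c['fy'],-1]); return rot(c['orientation']).apply(d)
def onz(c,u,v,z):
    d=ray(c,u,v); return c['xyz']+d*(z-c['xyz'][2])/d[2]
def proj(c,p):
    q=rot(c['orientation']).inv().apply(np.asarray(p)-c['xyz']); return c['cx']-c['fx']*q[...,0]/q[...,2], c['cy']+c['fy']*q[...,1]/q[...,2]
def green(im,lo=(40,80,30),hi=(85,255,255)):
    m=cv2.inRange(cv2.cvtColor(im,cv2.COLOR_BGR2HSV),lo,hi); n,l,s,c=cv2.connectedComponentsWithStats(m)
    i=1+np.argmax(s[1:,4]); return c[i],s[i]
E
python3 - <<'E'
from h import *
np.set_printoptions(precision=4,suppress=True)
px={'top':dict(clamp=(327.5,151,.078),tread=(280,260,.067),can=(398,181,.15),tray=(368,275,.0175),wrench=(221,190,0)),
'side':dict(clamp=(360,188,.078),tread=(240,224,.067),can=(391,231,.15),tray=(296,309,.0175),wrench=(265,167,0))}
for n in px:
    c=arm.calibration(n);g,s=green(cv2.imread(f'pics/{n}0.png'));print(n,g,s)
    k=onz(c,*g,.138);print('knob',k)
    for a,p in px[n].items():print(a,onz(c,*p))
    d=onz(c,*px[n]['clamp'])-k;print('dist',np.hypot(*d[:2]),'yaw',np.arctan2(d[1],d[0]))
    d=k-onz(c,*px[n]['tread']);print('dist tread',np.hypot(*d[:2]),'yaw',np.arctan2(d[1],d[0]))
o=arm.get_obs();print(rot(o['ee_rot']).as_matrix())
E
```

```text
top [310.4757 184.0874] [305 179  12  11 103]
knob [0.6384 0.038  0.138 ]
clamp [ 0.7216 -0.0017  0.078 ]
tread [0.4927 0.1037 0.067 ]
can [ 0.6387 -0.1339  0.15  ]
tray [ 0.4561 -0.086   0.0175]
wrench [0.6555 0.2393 0.    ]
dist 0.0922805287997251 yaw -0.4451012852639814
dist tread 0.15976728077580324 yaw -0.4234548140523219
side [317.759  179.2892] [312 175  12   9  83]
knob [0.6377 0.0381 0.138 ]
clamp [ 0.7219 -0.0041  0.078 ]
tread [0.4869 0.1059 0.067 ]
can [ 0.6376 -0.1429  0.15  ]
tray [ 0.4594 -0.087   0.0175]
wrench [0.6585 0.2442 0.    ]
dist 0.09412245840295115 yaw -0.4642820753023928
dist tread 0.16533980558666034 yaw -0.4228983419963024
[[-0.0007  0.3966 -0.918 ]
 [ 0.0012 -0.918  -0.3966]
 [-1.     -0.0014  0.0001]]
```

Call:
apply_moves(
  increments=[0,0,0,0,-36,-32,0,0,0,0,0,-36,-32,0,0,0,0,0,-36,-32,0,0,0,0,0,-36,-32,0,0,0,0,0,-36,-32,0],
  grip_force=30,
)

```text
t: 0.6
eef_pos: [0.3235, -0.343, 0.2224]
ee_rot: [-0.819, 1.571, 2.73]
force: [1.2, -0.5, 0.1]
width: 0.0515
```

Call:
apply_moves(
  increments=[0,0,0,0,-36,-32,0,0,0,0,0,-36,-32,0,0,0,0,0,-36,-32,0,0,0,0,0,-36,-32,0,0,0,0,0,-36,-32,0],
)

```text
t: 1.1
eef_pos: [0.3989, -0.1145, 0.2227]
ee_rot: [1.655, 1.57, -1.079]
force: [1.3, -0.4, -0.4]
width: 0.0113
```

Call:
apply_moves(
  increments=[0,0,0,0,-36,-32,0,0,0,0,0,-36,-32,0,0,0,0,0,-36,-32,0,0,0,0,0,-36,-32,0,0,0,0,0,0,0,0],
)

```text
t: 1.6
eef_pos: [0.46, 0.0732, 0.2228]
ee_rot: [-2.261, 1.567, 1.297]
force: [-0.4, 0.1, 0.2]
width: 0.0002
```

Call:
apply_moves(
  increments=[0,0,0,0,-27,-35,0,0,0,0,0,0,0,0,0,0,0,0,0,0,0],
)

```text
t: 1.9
eef_pos: [0.4803, 0.1054, 0.2221]
ee_rot: [-0.416, 1.569, 3.135]
force: [-0.7, -0.1, -0.1]
width: 0.0005
```

Run:
```python
from h import *
o=arm.get_obs();c=arm.calibration('wrist');im=arm.get_image('wrist');cv2.imwrite('pics/w1.png',im)
print(o['eef_pos'],o['force'],c);print(rot(o['ee_rot']).as_matrix().round(3));
print('expected tread px',proj(c,np.array([[.487,.108,.067]])),'knob',proj(c,np.array([[.638,.038,.138]])))
```

```text
[0.4803072  0.10539237 0.22208063] [-0.66721651 -0.14887308 -0.07046335] {'fx': 288.7586009978606, 'fy': 288.7586009978606, 'cx': 315.86017831067255, 'cy': 197.67326828805872, 'xyz': array([0.5404121 , 0.13128833, 0.38521031]), 'orientation': array([-0.2499173 ,  0.0013645 , -1.16136659])}
[[-0.001  0.398 -0.917]
 [ 0.    -0.917 -0.398]
 [-1.    -0.001  0.001]]
expected tread px (array([316.33891936]), array([177.77206163])) knob (array([474.98135655]), array([55.01308209]))
```

View pics/w1.png

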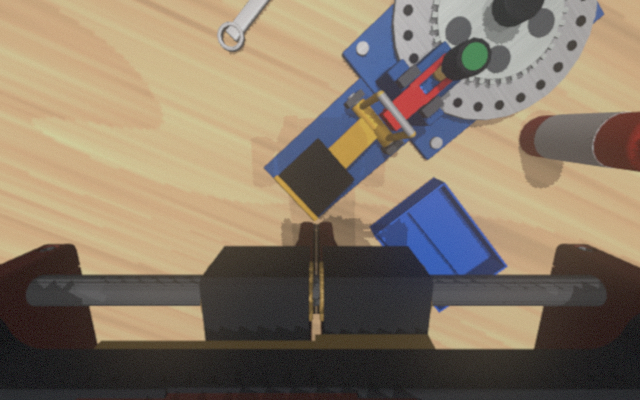

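The wrist view shows the tread centre at about (315,178), as predicted, and the green dot at (474,55), which also matches. Next I lower onto the tread.

Call:
apply_moves(
  increments=[0,0,0,47,-5,-4,0,0,0,0,47,0,0,0,0,0,0,47,0,0,0,0,0,0,0,0,0,0],
)

```text
t: 2.35
eef_pos: [0.4781, 0.1085, 0.0769]
ee_rot: [-0.133, 1.561, -2.868]
force: [-0.9, 0.1, 0.6]
width: 0.0005
```

Call:
apply_moves(
  increments=[0,0,0,10,0,0,0,0,0,0,10,0,0,0,0,0,0,10,0,0,0,0,0,0,10,0,0,0,0,0,0,0,0,0,0],
)

```text
t: 2.85
eef_pos: [0.4833, 0.112, 0.0431]
ee_rot: [2.969, 1.568, 0.235]
force: [-3.0, 0.4, 7.3]
width: 0.0007
```

Call:
apply_moves(
  increments=[0,0,0,4,0,0,0,0,0,0,4,0,0,0,0,0,0,2,0,0,0,0,0,0,0,0,0,0,0,0,0,0,0,0,0],
)

```text
t: 3.35
eef_pos: [0.483, 0.1123, 0.0342]
ee_rot: [2.872, 1.568, 0.138]
force: [-6.8, 1.6, 12.0]
width: 0.0007
```

Call:
apply_moves(
  increments=[0,0,0,3,0,0,0,0,0,0,0,0,0,0,0,0,0,0,0,0,0],
)

```text
t: 3.65
eef_pos: [0.4831, 0.1124, 0.0332]
ee_rot: [2.512, 1.567, -0.221]
force: [-15.8, -0.9, 39.6]
width: 0.0005
```

The stop is confirmed: the force jumped from 12 to 40 N over 1 mm, at a height of 33 to 34 mm. Releasing now and rising with the gripper opening.

Call:
apply_moves(
  increments=[0,0,0,-10,0,0,0,0,0,0,-15,0,0,0,0,0,0,-25,0,0,0,0,0,0,-45,0,0,0,0,0,0,-45,0,0,70],
)

```text
t: 4.15
eef_pos: [0.4827, 0.1114, 0.1718]
ee_rot: [2.844, 1.569, 0.11]
force: [0.8, -0.1, 0.2]
width: 0.0051
```

Call:
apply_moves(
  increments=[0,0,0,-45,0,0,70,0,0,0,0,0,0,70,0,0,0,0,0,0,70,0,0,0,0,0,0,70],
)

```text
t: 4.55
eef_pos: [0.4821, 0.111, 0.2137]
ee_rot: [1.852, 1.57, -0.882]
force: [0.1, 0.4, -0.0]
width: 0.0369
```

Run:
```python
from h import *
o=arm.get_obs();c=arm.calibration('wrist');im=arm.get_image('wrist');cv2.imwrite('pics/w2.png',im[:220])
s=arm.get_image('side');cv2.imwrite('pics/s2.png',cv2.resize(s[130:290,190:440],None,fx=3,fy=3))
print(o['t'],o['eef_pos'],o['force'],o['width']);g,st=green(im);k=onz(c,*g,.138);print(g,st,k)
M=rot(o['ee_rot']).as_matrix();print(M.round(3),M.T@(np.array([*k[:2],.104])-o['eef_pos'])*1000)
```

```text
4.55 [0.48210516 0.11098075 0.2136599 ] [ 0.08563509  0.35130937 -0.04438614] 0.036925616217359486
[484.81469115  58.67111853] [472  45  27  29 599] [0.63733002 0.03814859 0.138     ]
[[ 0.     0.396 -0.918]
 [-0.001 -0.918 -0.396]
 [-1.     0.001 -0.   ]] [ 109.77740869  128.29872696 -113.63506888]
```

View pics/w2.png

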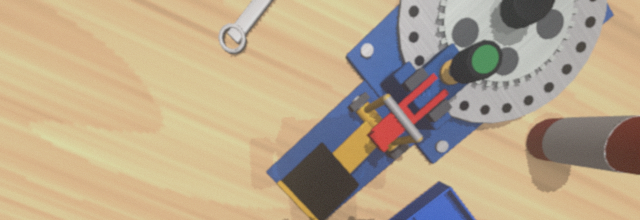

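View pics/s2.png

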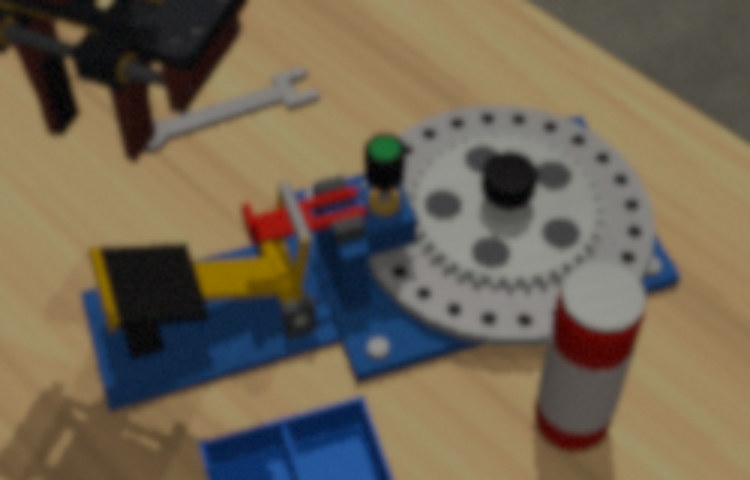

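The red bar is drawn clear of the collar: in the wrist picture its fork stands off the knob at (425,95). The pedal is back up, and the knob dot is at (485,59), giving (0.637, 0.038). Next I move over the knob.

Call:
apply_moves(
  increments=[0,0,0,0,32,-28,70,0,0,0,0,32,-28,70,0,0,0,0,32,-29,70,0,0,0,0,32,-29,70,0,0,0,0,0,0,70],
)

```text
t: 5.15
eef_pos: [0.6409, 0.0349, 0.2105]
ee_rot: [0.033, 1.568, -2.706]
force: [-0.4, -0.1, -0.9]
width: 0.0699
```

Call:
apply_moves(
  increments=[0,0,0,0,0,0,70,0,0,0,0,0,0,70],
)

```text
t: 5.35
eef_pos: [0.6367, 0.0402, 0.2127]
ee_rot: [-0.634, 1.569, 2.917]
force: [-0.6, 0.4, 0.9]
width: 0.0703
```

Run:
```python
from h import *
o=arm.get_obs();c=arm.calibration('wrist');im=arm.get_image('wrist');cv2.imwrite('pics/w3.png',im)
print(o['t'],o['eef_pos'],o['force'],o['width']);g,st=green(im);k=onz(c,*g,.138);print(g,st,k)
M=rot(o['ee_rot']).as_matrix();print(M.round(3),M.T@(np.array([*k[:2],.104])-o['eef_pos'])*1000)
```

```text
5.35 [0.63665349 0.04016553 0.21269427] [-0.58765691  0.43113295  0.90033133] 0.07031870469014777
[317.73426573 204.02564103] [306 193  24  23 429] [0.63636901 0.03854154 0.138     ]
[[-0.002  0.398 -0.917]
 [ 0.    -0.917 -0.398]
 [-1.    -0.001  0.002]] [108.69384067   1.51369323   0.72075852]
```

View pics/w3.png

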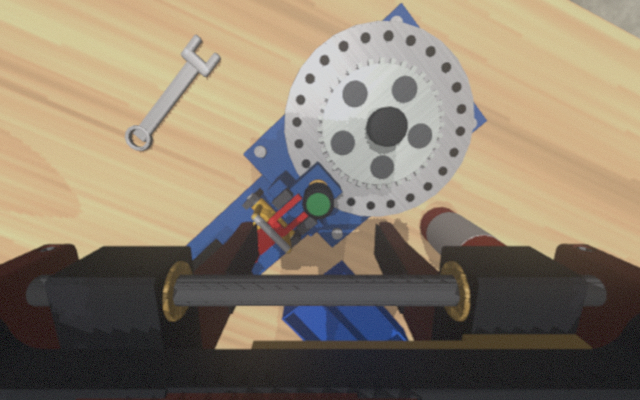

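The green dot is at (318,204), midway between the fingers. The offset is about 1.5 mm, so I descend and close.

Call:
apply_moves(
  increments=[0,0,0,40,1,1,70,0,0,0,38,0,0,70,0,0,0,20,0,0,70,0,0,0,10,0,0,70,0,0,0,0,0,0,70],
)

```text
t: 5.9
eef_pos: [0.6362, 0.0383, 0.105]
ee_rot: [-0.384, 1.569, -3.117]
force: [-0.2, -0.3, 0.9]
width: 0.07
```

Call:
apply_moves(
  increments=[0,0,0,0,0,0,20,0,0,0,0,0,0,20,0,0,0,0,0,0,20,0,0,0,0,0,0,20,0,0,0,0,0,0,20],
  grip_force=45,
)

```text
t: 6.4
eef_pos: [0.6374, 0.0378, 0.1061]
ee_rot: [2.646, 1.57, -0.088]
force: [0.2, -0.4, -0.3]
width: 0.0333
```

Call:
apply_moves(
  increments=[0,0,0,0,0,0,20,0,0,0,0,0,0,20,0,0,0,0,0,0,20],
)

```text
t: 6.7
eef_pos: [0.6371, 0.0386, 0.1059]
ee_rot: [-1.74, 1.57, 1.81]
force: [-3.1, 2.3, 2.7]
width: 0.0271
```

Call:
apply_moves(
  increments=[0,0,0,0,0,0,20,0,0,0,-4,0,0,20,0,0,0,-4,0,0,20,0,0,0,-4,0,0,20,0,0,0,0,0,0,20],
)

```text
t: 7.2
eef_pos: [0.637, 0.0385, 0.1171]
ee_rot: [-1.341, 1.57, 2.209]
force: [2.2, 5.9, -8.7]
width: 0.0271
```

Call:
apply_moves(
  increments=[0,0,0,-4,0,0,20,0,0,0,-3,0,0,20,0,0,0,0,0,0,20,0,0,0,0,0,0,20],
)

```text
t: 7.6
eef_pos: [0.637, 0.0385, 0.1235]
ee_rot: [-1.287, 1.569, 2.263]
force: [2.8, 5.1, -11.3]
width: 0.0271
```

Call:
apply_moves(
  increments=[0,0,0,-2,0,0,20,0,0,0,0,0,0,20,0,0,0,0,0,0,20],
)

```text
t: 7.9
eef_pos: [0.637, 0.0385, 0.1253]
ee_rot: [-1.247, 1.569, 2.303]
force: [3.3, 5.5, -12.4]
width: 0.027
```

Call:
apply_moves(
  increments=[0,0,0,-1,0,0,20,0,0,0,0,0,0,20,0,0,0,0,0,0,20],
)

```text
t: 8.2
eef_pos: [0.6369, 0.0385, 0.126]
ee_rot: [-1.165, 1.569, 2.385]
force: [4.7, 5.4, -14.4]
width: 0.0271
```

Call:
apply_moves(
  increments=[0,0,0,-0.7,0,0,20,0,0,0,0,0,0,20,0,0,0,0,0,0,20,0,0,0,0,0,0,20],
)

```text
t: 8.6
eef_pos: [0.637, 0.0385, 0.1261]
ee_rot: [-1.179, 1.569, 2.371]
force: [6.3, 6.0, -18.7]
width: 0.0271
```

Run:
```python
from h import *
o=arm.get_obs();print(o['t'],o['eef_pos'],o['force'],o['width'])
s=arm.get_image('side');cv2.imwrite('pics/s4.png',cv2.resize(s[100:340,190:440],None,fx=2.5,fy=2.5))
```

```text
8.6 [0.6369679  0.03854227 0.12607568] [  6.31696467   6.03382521 -18.65810212] 0.02705611565076437
```

View pics/s4.png

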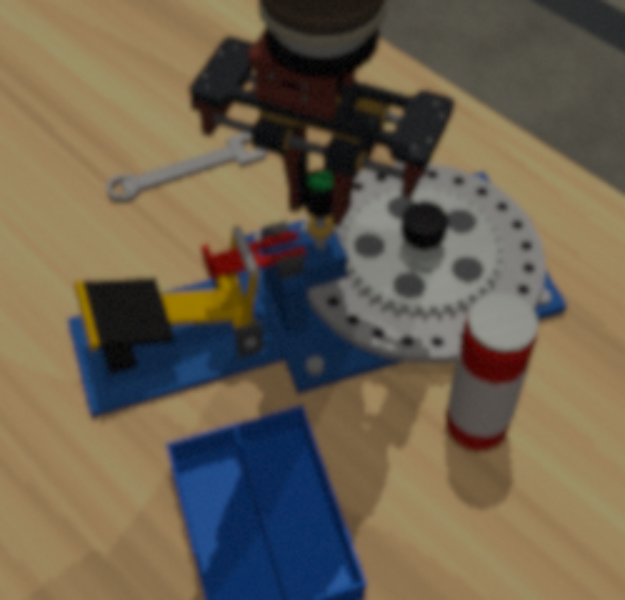

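The dot has risen from row 179 to about row 172, which fits a 20 mm lift. The knob is between the fingers, the pedal is up, and the can, tray and wrench have not moved.

```bash
python3 -c "
from bench import arm
print(arm.job_done())"
```

```text
the job is handed in; nothing more can be done
None
```

The job is handed in at about 8.7 s of the 48 s allowed; it reports no verdict.

- **Pedal:** I pressed it to its stop. The tread top was 33–34 mm up, and the force jumped from 12 to 39.6 N over the last millimetre. That is close to the 40 N limit, but it was on the fingertips, not the arm or gripper body. I then let the pedal spring back up. The pictures show it raised and the red bar drawn clear of the plunger.
- **Plunger knob:** I gripped it at 45 N (opening 27 mm on the 28 mm knob) and pulled it straight up about 20 mm to its stop. In the last millimetre or so the pull rose from 12 to 19 N with almost no further motion. I handed in while still holding it there.
- **Last checks:** The green dot had risen about 7 pixels in the side view, as a 20 mm lift should show. The knob was still between the fingers, and the spray can, wrench and tray looked unmoved. No check failed. About 6 N of steady sideways force remained along each of x and y while holding.

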